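# Press a drive down and slide it home under its leaf spring

### The arm

A 7-joint arm with a two-finger parallel gripper is mounted at the origin on the work surface. World frame = base frame: x ahead of the robot, y to its left, z up, the work surface at z = 0. Lengths are in m, angles in rad, forces in N, time in s.
With the tool pointing down it reaches from about 0.4 to 0.85 m from the base axis. Payload 10.4 kg.
Tool frame: the origin (TCP) lies between the finger pads; the fingertips stand ahead of it and the grasp point (between the pads) lies 3 mm ahead of it (r.tips_ahead is the z of the fingertips in the tool frame, in m); z points along the fingers, y is the line along which they close (so a half turn about z gives the same grasp; the last joint's range is limited). The gripper opens to 87 mm and grips with 3 to 60 N. Pads are 19 mm wide; open, the fingers measure 117 mm over their backs; the gripper's body (75 mm by 190 mm) begins 51 mm behind the grasp point.
Start: joints at [-1.191, 0.332, -0.065, 1.46, 0.022, 1.35, -0.088], TCP at [0.245, 0.575, 0.245] pointing down, gripper open.
Joint ranges: [-2.6, 2.6], [-0.5, 2.12], [-1.47, 1.34], [0.16, 2.42], [-1.27, 4.41], [0.06, 2.06], [-2.6, 2.6]. Speed limits (rad/s): [2.22, 2.22, 2.79, 2.79, 3.14, 3.14, 3.14].

### API

Orientations are given as a unit quaternion [x, y, z, w].
In Python, from bench import telemetry, camera, get_calibration, r gives the robot as it stands.
- The arm moves only by the tool drive_tool, never from a script. Its argument "series" is one flat list of numbers, 7 for each row, row after row: the turn, a rotation vector about the tool's x, y, z in units of 5 degrees (1.0 is 5 degrees), then the shift along the tool's x, y, z in units of 40 mm (1.0 is 40 mm), then the opening, from -1 (shut) to 1 (fully open). A call has 1 to 10 rows; each row is the pose to reach, as a shift and turn from the pose commanded when the call began, along the tool's axes at that moment; what a row does not reach only later rows make up. A row lasts 1/12 s, in which the tool goes at most 41.7 mm and 7.16 degrees, less where a joint would pass 70% of its speed; a pose out of reach is approached as far as the arm can. A call with a gripper value outside its range is refused whole. The fingers move at their own pace and stop on an object; "grip_force" is the grip in N (left out, the last holds). Time passes only in rows, so rows that repeat a pose let the fingers close. It gives the time, the measured TCP pose, the force, the opening and the grip force at its end, in the units of the state.
- telemetry.read_state(): the state, without advancing time (a new reading comes with each control period).
- camera(name): name is "scene" or "top" or "wrist"; returns the picture (400x640x3 uint8, red, green, blue); there is no depth.
- get_calibration(name): a dict with "fovy" (degrees; the focal length in pixels is half the picture's height over the tangent of half this angle, whatever the lens; pixels are square), "cx", "cy" (the principal point, pixels), "xyz" and "rotation" of the camera in the world. Camera axes: x right, y up, looking along -z (the intrinsics and any distortion apply to the point x, -y, -z); pixel columns grow to the right and rows downward; lengths in m; the calibration is good to about 2 mm. A picture is of the moment at which its call begins: read the wrist's pose just before it. get_calibration takes no time and is no camera call; for the wrist camera it gives the pose at the moment of the call.
- r.close_job(): hands the job in; it is judged then, once.
The state is a dict: "time": time; "joint_positions": joint angles; "joint_vel": joint speeds; "joint_torque": joint torques, N m; "ee_pos": TCP position; "eef_rot": TCP orientation; "ft_force": force on the tool from outside, world axes, zero at the start; "torque": the same for the moment, N m; "width": finger opening in m; "grip_force": force on a finger pad.
Only numpy, scipy, OpenCV 4.12 (cv2) and the standard library are available. Lean on these libraries where they do the work, as an engineer would, in place of code of your own. Each camera call takes 0.05 s, during which the arm holds its last target. There are 200 camera calls.

### The job

The drive lies loose on the sprung lift plate of the upturned laptop's drive bay, too high to go in. With the fingertips first press the drive down hard where it lies, short of the yellow bridge, and keep it pressed while you slide it under the bridge and the copper leaf spring until it is fully home against the end stop, then let go and leave it there. Do not pick the drive up, and leave the other parts where they are.

Things in the scene. Friction and masses are not known exactly. Their poses are not given: they have to be found in the camera images.
- laptop: Brown laptop base shell, underside up, 250 x 280 x 6 mm, fixed to the table, with a drive bay along its x. Origin: centre of the bay's mouth, on the table; x = slide-in direction, z up. Shell spans x -165 to +85, y -80 to +200 mm. Bay guides 72 mm apart about y = 0, tops at z 24, x -155 to +80. Sprung steel lift plate x -148 to -3; past the mouth a fixed floor, top at z 10.5 mm.
- bridge (a point): Middle of the underside of the yellow bridge across the bay's mouth: laptop x 0 to 12 mm, underside at z 24, top at z 29.
- stop (a point): Middle of the top edge of the face of the black end stop, at x 66, z 22 mm in the laptop's frame. The drive's nose touches this face when it is fully home.
- drive: Loose drive in a black caddy, silver front part, 120 (x) x 70 (y) x 10 (z) mm, about 160 g. Origin: centre of underside; x to its nose, z up. Starts flat on the lift plate (underside at z 18 mm), nose 12 to 28 mm short of the bridge, its top 4 mm too high to enter. Home: origin at laptop x +6 mm. Let go there, its rear end springs up some mm against the bridge, and it stays.
- thumb (a point): Centre of the thumb landing on the drive's top (drive x -40, z 10 mm): flat, 40 mm long (x -60 to -20), 70 mm wide, with a green panel. Just ahead of it the orange rib crosses the top: x -20 to -15, 60 mm wide, 6 mm high. Press on the landing and push forward against the rib.
- lift (a joint): Lift plate under the drive, moves straight down without tilting: 0 up (top at z 18 mm), 0.007 m fully pressed (top at z 11 mm). It takes about 7 N to start and 13 N at the bottom. It must be over 4 mm down (5 to 6.5 is better) for the drive to pass under the bridge, and springs back when released.
- leaf (a joint): Copper leaf spring, 42 x 26 mm, hinged behind the bridge and slanting down into the bay, its tip at laptop x 55, z 17 mm; 0 free, in rad, grows as the tip is raised, about 0.1 with the drive under it. It bears down with about 5 N and drags on the drive.
- ram: Bystander: loose green memory module, 30 x 68 x 4 mm, lying on the laptop shell beside the bay; origin at its underside's centre.
- heatsink: Bystander: loose finned aluminium heat sink, 40 x 40 x 18 mm, on the laptop shell beside the bay; origin at its underside's centre.
- cleaner: Bystander: bottle with a red cap, 44 mm across, 120 mm tall, on the table to the left; origin at its underside's centre.
- screw_cup: Bystander: clear cup, 64 mm across, 40 mm tall, on the table to the right; origin at its underside's centre.
Not all that is in view belongs to the job. Of the things like the drive, leave any that is purple; of the rest the smaller one is meant.

How it is judged:
By the outcome, as a careful person would: the job done as asked, in the order asked, and still so for the second after the job is handed in, with the robot touching nothing.
It also fails if it takes over 40 s, if anything falls off the work surface, if the arm or the gripper's body presses on something with over 40 N, if the wrist force passes 120 N, or if a joint passes its speed limit or range.

## Working session

There is one attempt and no reset: what is moved stays moved. The work goes in short steps, Python scripts to look and compute and a tool call to move; the robot and the scene stay as the last step left them, time stands still between calls to the robot, and variables do not carry over. Pictures are saved under pics/ and viewed, at most 10 in all, crops included, and the job is handed in when it is done.

Besides the shell and the picture viewer there is one more tool, called as name(argument=value, ...), one argument or row to a line, values as JSON. drive_tool: Moves the arm, as the interface text tells. Its arguments: {"type":"object","properties":{"series":{"type":"array"},"grip_force":{"type":"number"}},"required":["series"]}

```bash
mkdir -p pics
python3 - <<'E'
from bench import telemetry,camera,get_calibration,r
import cv2
for n in("scene","top"):
    cv2.imwrite(f"pics/{n}0.png",camera(n)[:,:,::-1]); print(n,get_calibration(n))
s=telemetry.read_state(); print(s, r.tips_ahead)
E
ls
```

```text
scene {'fovy': 56.44172466918992, 'cx': 315.3195024224451, 'cy': 197.48555186458407, 'xyz': array([1.05190622, 0.58304846, 0.65167555]), 'rotation': array([0.1574065 , 0.41235661, 0.84479767, 0.30249316])}
top {'fovy': 49.53892696453839, 'cx': 318.0370954135191, 'cy': 203.46558373287093, 'xyz': array([0.43792523, 0.03039208, 1.16995054]), 'rotation': array([ 0.03143987, -0.03662144, -0.70013577,  0.71237653])}
{'time': 0.1, 'joint_positions': array([-1.19061737,  0.3327688 , -0.06469146,  1.46080817,  0.02157509,
        1.34988452, -0.08849328]), 'joint_vel': array([-0.00011539, -0.00103494,  0.00106683, -0.00135066, -0.00113353,
        0.0025597 ,  0.00052615]), 'joint_torque': array([ 2.17263798e-03, -6.24546146e+01,  2.51955155e-02, -3.90719354e+01,
       -6.14188006e-02,  3.66658357e-02,  7.74237446e-05]), 'ee_pos': array([0.24486832, 0.57471598, 0.24388182]), 'eef_rot': array([ 2.00025325e-01,  9.79790551e-01, -5.78362835e-04, -1.02752012e-04]), 'ft_force': array([-0.64005669, -0.51272972,  0.26910655]), 'torque': array([-0.00124724,  0.01314491,  0.02118682]), 'grip_force': 0.0, 'width': 0.08691565677786545} 0.022
pics
```

View pics/top0.png

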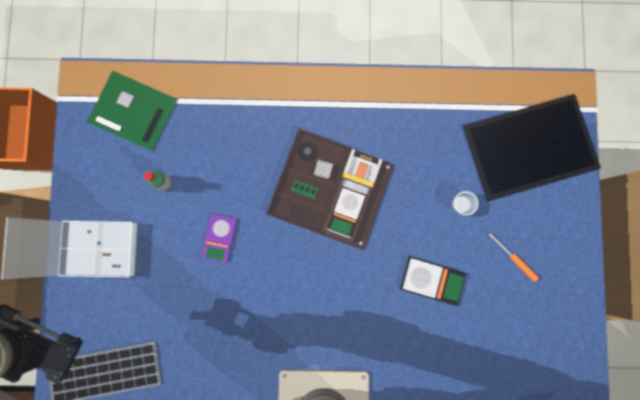

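View pics/scene0.png

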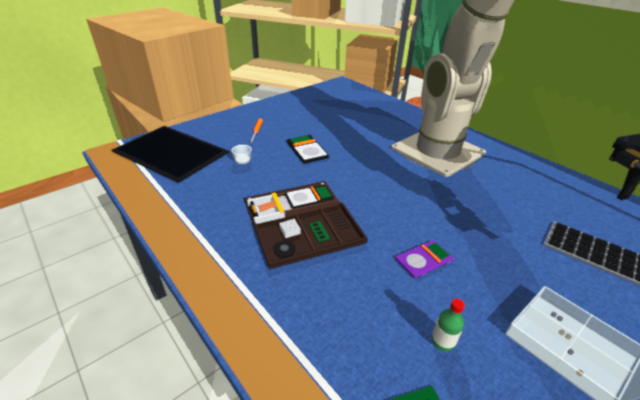

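The top view shows the laptop at about (330,188) px. The drive is in its bay with the green landing at (342,227), and the bridge is at (358,183). The purple and larger drives lie off to the sides. I'll zoom in next.

Run:
```python
import cv2
i=cv2.imread("pics/top0.png")[120:255,255:405]
cv2.imwrite("pics/c1.png",cv2.resize(i,None,fx=4.4,fy=4.4,interpolation=cv2.INTER_CUBIC))
```

```text
(no output)
```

View pics/c1.png

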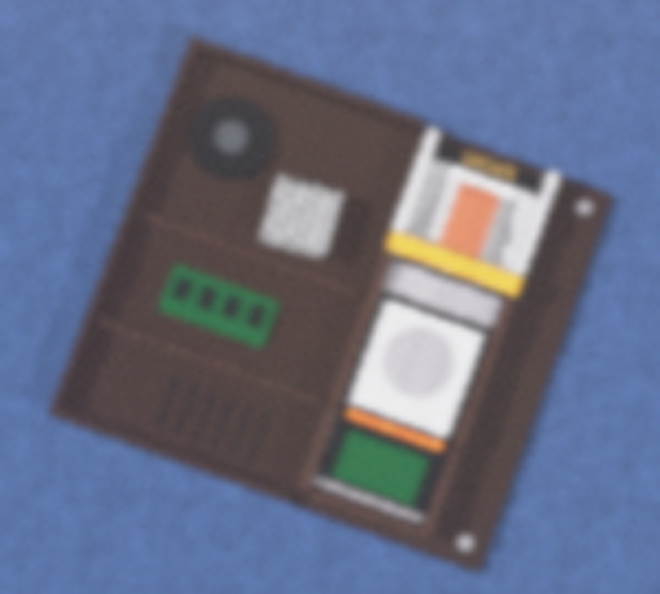

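The crop shows the laptop corners at (195,40), (612,200), (483,570) and (55,412). The yellow bridge runs from (388,243) to (521,285), the rib is at (397,430), and the green landing is at (381,466). I'll turn these into positions.

```bash
cat > h.py <<'E'
import numpy as np
from bench import telemetry,camera,get_calibration,r
from scipy.spatial.transform import Rotation as R
def ray(c,p,z):
    f=200/np.tan(np.radians(c["fovy"]/2)); u,v=np.array(p,float)
    d=R.from_quat(c["rotation"]).apply([(u-c["cx"])/f,-(v-c["cy"])/f,-1])
    return c["xyz"]+d*(z-c["xyz"][2])/d[2]
def fit2(L,W):  # laptop->world rigid
    L=np.array(L);W=np.array(W)[:,:2]; a=L-L.mean(0);b=W-W.mean(0)
    th=np.arctan2((a[:,0]*b[:,1]-a[:,1]*b[:,0]).sum(),(a*b).sum())
    M=np.array([[np.cos(th),-np.sin(th)],[np.sin(th),np.cos(th)]]); t=W.mean(0)-M@L.mean(0)
    return th,M,t,W-(L@M.T+t)
E
python3 - <<'E'
from h import *
c=get_calibration("top"); g=lambda p,z: ray(c,(255+(p[0]+.5)/4.4-.5,120+(p[1]+.5)/4.4-.5),z)
L=[(.085,.2),(.085,-.08),(-.165,-.08),(-.165,.2)]
th,M,t,e=fit2(L,[g(p,.006) for p in[(195,40),(612,200),(483,570),(55,412)]])
print(th,t,e*1e3)
for n,p,z in[("bridgeL",(388,243),.029),("bridgeR",(521,285),.029),("nose L",(383,300),.028),("noseR",(487,332),.028),("ribL",(348,410),.034),("ribR",(445,446),.034),("rearL",(316,482),.028),("rearR",(422,520),.028),("green",(381,466),.028)]:
    w=g(p,z); print(n,w.round(4),((w[:2]-t)@M*1e3).round(1))
s=telemetry.read_state(); print(R.from_quat(s["eef_rot"]).as_matrix().round(3))
E
```

```text
-0.33878933539726996 [ 0.60931801 -0.08157098] [[-0.50034917 -0.12334591]
 [-3.71301655  3.6845166 ]
 [ 2.81797762 -0.96308516]
 [ 1.3953881  -2.59808553]]
bridgeL [ 0.6259 -0.0417  0.029 ] [ 2.4 43.2]
bridgeR [ 0.6017 -0.1223  0.029 ] [  6.4 -41. ]
nose L [ 0.5912 -0.0391  0.028 ] [-31.2  34. ]
noseR [ 0.5729 -0.1021  0.028 ] [-27.5 -31.5]
ribL [ 0.5238 -0.0186  0.034 ] [-101.6   31. ]
ribR [ 0.5033 -0.0768  0.034 ] [-101.6  -30.7]
rearL [ 4.808e-01 -3.000e-04  2.800e-02] [-148.3   33.9]
rearR [ 0.4592 -0.064   0.028 ] [-147.5  -33.3]
green [ 0.491  -0.0391  0.028 ] [-125.7    0.8]
[[-0.92   0.392 -0.   ]
 [ 0.392  0.92  -0.001]
 [-0.    -0.001 -1.   ]]
```

drive_tool(
  series=[0, 0, 0, -0.2, -0.2, 0, 1, 0, 0, 0, -0.7, -0.7, 0, 0.5, 0, 0, 0, -1.3, -1.3, 0, 0, 0, 0, 0, -1.9, -1.9, 0, -0.5, 0, 0, 0, -2.5, -2.5, 0, -0.5, 0, 0, 0, -3.1, -3.1, 0, -0.5, 0, 0, 0, -3.7, -3.7, 0, -0.5, 0, 0, 0, -4.3, -4.3, 0, -0.5, 0, 0, 0, -4.8, -4.8, 0, -0.5, 0, 0, 0, -5, -5, 0, -0.5],
)

```text
time: 0.93
ee_pos: [0.3523, 0.3079, 0.2445]
eef_rot: [0.203, 0.979, -0.0, 0.0]
ft_force: [1.3, 0.3, 0.2]
width: 0.0354
grip_force: 0.0
```

drive_tool(
  series=[0, 0, -0.1, -0.3, -0.3, 0, -0.5, 0, 0, -0.2, -0.9, -0.9, 0, -0.5, 0, 0, -0.4, -1.6, -1.6, 0, -0.5, 0, 0, -0.6, -2.4, -2.3, 0, -0.5, 0, 0, -0.7, -3.2, -3.1, 0, -0.5, 0, 0, -0.7, -4.0, -3.9, 0, -0.5, 0, 0, -0.7, -4.8, -4.7, 0, -0.5, 0, 0, -0.7, -5.6, -5.4, 0.2, -0.5, 0, 0, -0.7, -6.4, -6.1, 0.4, -0.5, 0, 0, -0.7, -6.9, -6.6, 0.5, -0.5],
)

```text
time: 1.77
ee_pos: [0.5006, -0.039, 0.2246]
eef_rot: [0.17, 0.985, 0.0, 0.0]
ft_force: [1.4, 0.8, -0.1]
width: 0.0214
grip_force: 0.0
```

Run:
```python
from h import *
import cv2
s=telemetry.read_state(); print(s["time"],s["ee_pos"],s["ft_force"],s["width"],s["joint_positions"].round(2),R.from_quat(s["eef_rot"]).as_matrix().round(3))
c=get_calibration("wrist");print(c)
cv2.imwrite("pics/w1.png",camera("wrist")[:,:,::-1])
```

```text
1.7667 [ 0.50063841 -0.03903307  0.22462247] [ 1.4383139   0.78434349 -0.06915723] 0.021406579638375518 [-0.53  0.06  0.54  1.83 -0.03  1.25  1.25] [[-0.942  0.335  0.001]
 [ 0.335  0.942  0.001]
 [-0.001  0.001 -1.   ]]
{'fovy': 71.20767340685164, 'cx': 313.59026951785665, 'cy': 205.9322478030032, 'xyz': array([ 0.4320487 , -0.01469399,  0.36534003]), 'rotation': array([-0.11025365, -0.07807295,  0.57130136,  0.80954524])}
```

View pics/w1.png

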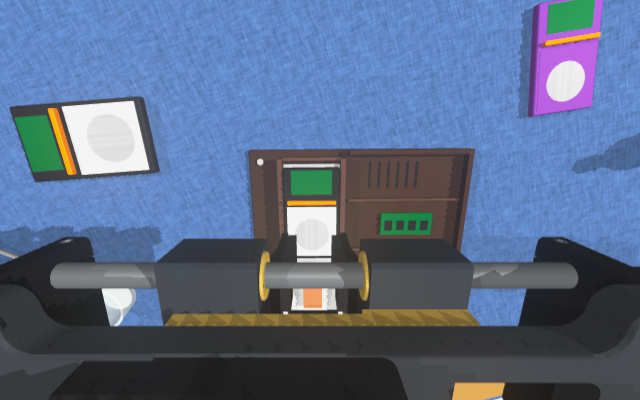

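Run:
```python
import cv2
i=cv2.imread("pics/w1.png")[145:245,240:360]
cv2.imwrite("pics/c2.png",cv2.resize(i,None,fx=6,fy=6,interpolation=cv2.INTER_CUBIC))
```

```text
(no output)
```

View pics/c2.png

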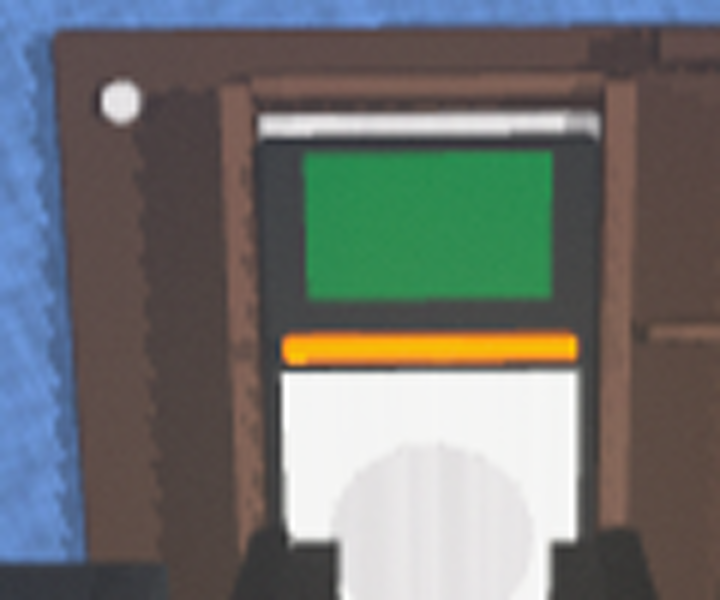

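The crop shows the landing with its green panel from (303,152) to (552,299), the rib at rows 331–363, the drive's rear edge at row 139, and the laptop corner at (55,32).

Run:
```python
from h import *
c=get_calibration("wrist"); g=lambda p,z: ray(c,(240+(p[0]+.5)/6-.5,145+(p[1]+.5)/6-.5),z)
s=telemetry.read_state(); T=R.from_quat(s["eef_rot"]).as_matrix()
th=-.3388;M=np.array([[np.cos(th),-np.sin(th)],[np.sin(th),np.cos(th)]]);t=np.array([.6093,-.0816])
for n,p,z in[("cornA",(55,32),.006),("cornB",((472-240)*6,(150-145)*6),.006),("rearL",(258,138),.028),("rearR",(600,139),.028),("g1",(303,152),.028),("g2",(552,152),.028),("g3",(305,300),.028),("g4",(552,298),.028),("ribback",(283,333),.034),("ribbackR",(577,331),.034),("ribfr",(285,364),.034),("ribfrR",(577,361),.034),("guideTop",(222,88),.024),("guideTop2",(636,86),.024)]:
    w=g(p,z); print(n,w.round(4),((w[:2]-t)@M*1e3).round(1), "tool",(T.T@(w-s["ee_pos"])*1e3).round(1))
```

```text
cornA [ 0.4301 -0.1089  0.006 ] [-160.   -85.3] tool [ 46.7 -81.9 217.7]
cornB [0.5256 0.155  0.006 ] [-157.6  195.4] tool [ 47.  198.7 217. ]
rearL [ 0.4634 -0.0736  0.028 ] [-140.3  -40.9] tool [ 27.3 -37.4 195.6]
rearR [ 0.487  -0.0092  0.028 ] [-139.4   27.7] tool [ 27.1  31.2 195.5]
g1 [ 0.4691 -0.0661  0.028 ] [-137.4  -32. ] tool [ 24.5 -28.5 195.6]
g2 [ 0.4862 -0.019   0.028 ] [-136.9   18.1] tool [ 24.5  21.6 195.5]
g3 [ 0.4977 -0.0768  0.028 ] [-106.8  -32.6] tool [ -6.  -28.8 195.7]
g4 [ 0.5147 -0.0289  0.028 ] [-106.7   18.3] tool [ -5.6  22.1 195.6]
ribback [ 0.5015 -0.0826  0.034 ] [-101.4  -36.7] tool [-11.5 -32.9 189.7]
ribbackR [ 0.5215 -0.0262  0.034 ] [-101.2   23.1] tool [-11.1  26.9 189.6]
ribfr [ 0.5077 -0.0846  0.034 ] [-94.8 -36.6] tool [-18.1 -32.6 189.7]
ribfrR [ 0.5275 -0.0282  0.034 ] [-94.9  23.1] tool [-17.4  27.  189.6]
guideTop [ 0.4519 -0.0773  0.024 ] [-149.9  -48.2] tool [ 36.9 -44.8 199.6]
guideTop2 [0.48   0.0012 0.024 ] [-149.4   35.1] tool [ 37.3  38.5 199.4]
```

drive_tool(
  series=[0, 0, 0, 0.02, -0.02, 0.3, -0.5, 0, 0, 0, 0.05, -0.05, 0.8, -0.5, 0, 0, 0, 0.1, -0.08, 1.3, -0.5, 0, 0, 0, 0.1, -0.08, 1.8, -0.5, 0, 0, 0, 0.1, -0.08, 2.3, -0.5, 0, 0, 0, 0.1, -0.08, 2.8, -0.5, 0, 0, 0, 0.1, -0.08, 3.2, -0.5, 0, 0, 0, 0.1, -0.08, 3.5, -0.5, 0, 0, 0, 0.1, -0.08, 3.7, -0.5, 0, 0, 0, 0.1, -0.08, 3.8, -0.5],
)

```text
time: 2.65
ee_pos: [0.4948, -0.0387, 0.0717]
eef_rot: [0.17, 0.985, -0.0, -0.001]
ft_force: [-0.1, -0.0, 0.5]
width: 0.0218
grip_force: 0.0
```

Run:
```python
from h import *
import cv2
s=telemetry.read_state(); print(s["time"],s["ee_pos"],s["ft_force"],s["width"])
print(get_calibration("wrist"))
w=camera("wrist");cv2.imwrite("pics/w2.png",w[:,:,::-1])
sc=camera("scene");cv2.imwrite("pics/s2.png",sc[:,:,::-1])
a=cv2.resize(w[120:330,160:480],(800,525),interpolation=cv2.INTER_CUBIC)
cv2.imwrite("pics/w2c.png",a[:,:,::-1])
```

```text
2.65 [ 0.49480644 -0.03871039  0.07173857] [-0.14925395 -0.01432868  0.52525468] 0.02175055845399407
{'fovy': 71.20767340685164, 'cx': 313.59026951785665, 'cy': 205.9322478030032, 'xyz': array([ 0.42656977, -0.0142763 ,  0.21261484]), 'rotation': array([-0.10986605, -0.07687796,  0.5712744 ,  0.80973131])}
```

View pics/w2c.png

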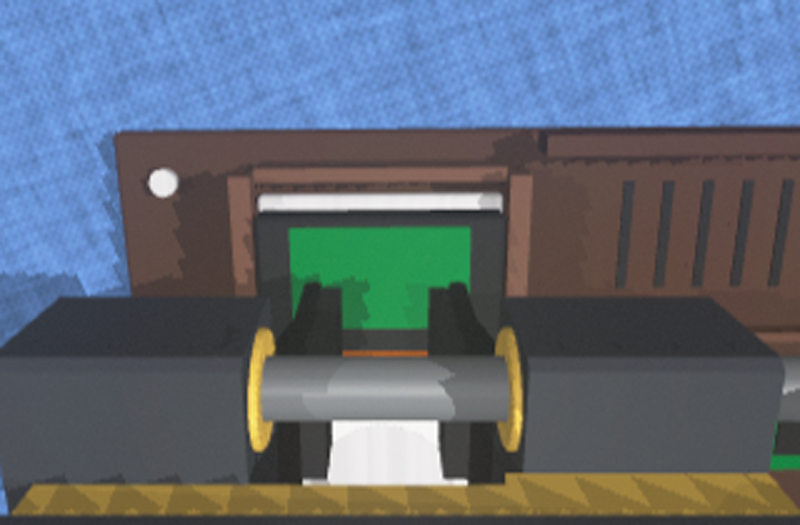

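The fingertips straddle the panel's centreline, with rear tip edges at (320,287) and (452,287). The green panel spans columns 289–470 and rows 228–328, and the rib is at row 353. I'll compare the tip's position with the landing through the same camera.

Run:
```python
from h import *
c=get_calibration("wrist"); g=lambda p,z: ray(c,(160+(p[0]+.5)/2.5-.5,120+(p[1]+.5)/2.5-.5),z)
s=telemetry.read_state(); T=R.from_quat(s["eef_rot"]).as_matrix(); print(s["ee_pos"])
for n,p,z in[("tipL",(320,287),.0497),("tipR",(452,287),.0497),("tipLin",(342,290),.0497),("tipRin",(429,290),.0497),("g1",(289,228),.028),("g2",(470,228),.028),("g3",(291,328),.028),("ribback",(385,350),.034),("rear",(258,212),.028),("rearR",(503,212),.028)]:
    w=g(p,z); print(n,w.round(4), "tool",(T.T@(w-s["ee_pos"])*1e3).round(1))
```

```text
[ 0.49525069 -0.0387716   0.07247387]
tipL [ 0.4815 -0.0511  0.0497] tool [  8.8 -16.2  22.8]
tipR [ 0.4926 -0.02    0.0497] tool [ 8.8 16.8 22.8]
tipLin [ 0.4841 -0.0462  0.0497] tool [  8.  -10.7  22.8]
tipRin [ 0.4914 -0.0256  0.0497] tool [ 8.  11.1 22.8]
g1 [ 0.4696 -0.0578  0.028 ] tool [ 17.8 -26.5  44.5]
g2 [ 0.4864 -0.0106  0.028 ] tool [17.8 23.6 44.5]
g3 [ 0.4977 -0.0684  0.028 ] tool [-12.3 -27.   44.5]
ribback [ 0.5106 -0.0442  0.034 ] tool [-16.3   0.1  38.5]
rear [ 0.4625 -0.0641  0.028 ] tool [ 22.3 -34.9  44.5]
rearR [ 0.4851 -0.0007  0.028 ] tool [22.3 32.5 44.5]
```

drive_tool(
  series=[0, 0, 0, -0.05, -0.03, 0.15, -0.5, 0, 0, 0, -0.1, -0.03, 0.3, -0.5, 0, 0, 0, -0.1, -0.03, 0.42, -0.5, 0, 0, 0, -0.1, -0.03, 0.5, -0.5, 0, 0, 0, -0.1, -0.03, 0.54, -0.5, 0, 0, 0, -0.1, -0.03, 0.57, -0.5, 0, 0, 0, -0.1, -0.03, 0.6, -0.5, 0, 0, 0, -0.1, -0.03, 0.62, -0.5, 0, 0, 0, -0.1, -0.03, 0.64, -0.5, 0, 0, 0, -0.1, -0.03, 0.64, -0.5],
)

```text
time: 3.58
ee_pos: [0.4995, -0.0412, 0.0479]
eef_rot: [0.17, 0.985, 0.0, 0.0]
ft_force: [-2.3, 0.3, 9.7]
width: 0.0219
grip_force: 4.6
```

drive_tool(
  series=[0, 0, 0, 0, 0, 0.03, -0.5, 0, 0, 0, 0, 0, 0.06, -0.5, 0, 0, 0, 0, 0, 0.09, -0.5, 0, 0, 0, 0, 0, 0.11, -0.5, 0, 0, 0, 0, 0, 0.12, -0.5, 0, 0, 0, 0, 0, 0.12, -0.5],
)

```text
time: 4.08
ee_pos: [0.4997, -0.0412, 0.0435]
eef_rot: [0.17, 0.985, 0.0, 0.001]
ft_force: [-3.9, -0.1, 12.5]
width: 0.022
grip_force: 6.3
```

drive_tool(
  series=[0, 0, 0, -0.04, 0, 0, -0.5, 0, 0, 0, -0.1, 0, 0, -0.5, 0, 0, 0, -0.18, 0, 0, -0.5, 0, 0, 0, -0.26, 0, 0, -0.5, 0, 0, 0, -0.34, 0, 0, -0.5, 0, 0, 0, -0.42, 0, 0, -0.5, 0, 0, 0, -0.48, 0, 0, -0.5, 0, 0, 0, -0.5, 0, 0, -0.5],
)

```text
time: 4.75
ee_pos: [0.519, -0.0478, 0.0436]
eef_rot: [0.17, 0.985, 0.001, 0.001]
ft_force: [-3.5, 1.5, 12.3]
width: 0.022
grip_force: 6.3
```

Run:
```python
from h import *
import cv2
s=telemetry.read_state(); print(s["time"],s["ee_pos"],s["ft_force"],s["width"])
w=camera("wrist");sc=camera("scene")
a=cv2.resize(w[120:280,200:440],(600,400),interpolation=cv2.INTER_CUBIC)
b=cv2.resize(sc[150:280,220:380],(246,200),interpolation=cv2.INTER_CUBIC)
b=cv2.copyMakeBorder(b,0,200,0,0,cv2.BORDER_CONSTANT)
cv2.imwrite("pics/m3.png",cv2.resize(np.hstack([a,b]),(800,378))[:,:,::-1])
```

```text
4.75 [ 0.51902521 -0.04779287  0.04361101] [-3.45303536  1.54483465 12.28878346] 0.021995139099654414
```

View pics/m3.png

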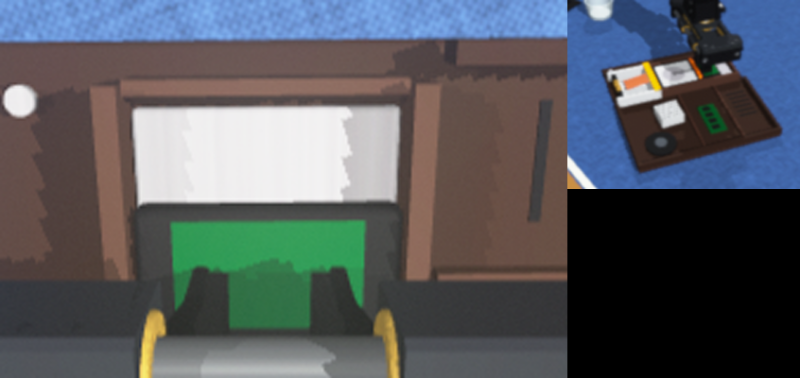

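The drive is sliding squarely with the plate held down; its rear edge is at row 205 and parallel to the bay. I'll carry on.

drive_tool(
  series=[0, 0, 0, -0.04, 0, 0, -0.5, 0, 0, 0, -0.1, 0, 0, -0.5, 0, 0, 0, -0.18, 0, 0, -0.5, 0, 0, 0, -0.26, 0, 0, -0.5, 0, 0, 0, -0.34, 0, 0, -0.5, 0, 0, 0, -0.42, 0, 0, -0.5, 0, 0, 0, -0.5, 0, 0, -0.5, 0, 0, 0, -0.58, 0, 0, -0.5, 0, 0, 0, -0.63, 0, 0, -0.5, 0, 0, 0, -0.65, 0, 0, -0.5],
)

```text
time: 5.68
ee_pos: [0.5435, -0.0565, 0.0437]
eef_rot: [0.17, 0.985, 0.001, 0.001]
ft_force: [-3.9, 2.2, 12.5]
width: 0.022
grip_force: 6.3
```

drive_tool(
  series=[0, 0, 0, -0.04, 0, 0, -0.5, 0, 0, 0, -0.1, 0, 0, -0.5, 0, 0, 0, -0.17, 0, 0, -0.5, 0, 0, 0, -0.24, 0, 0, -0.5, 0, 0, 0, -0.31, 0, 0, -0.5, 0, 0, 0, -0.38, 0, 0, -0.5, 0, 0, 0, -0.44, 0, 0, -0.5, 0, 0, 0, -0.48, 0, 0, -0.5, 0, 0, 0, -0.5, 0, 0, -0.5, 0, 0, 0, -0.5, 0, 0, -0.5],
)

```text
time: 6.52
ee_pos: [0.5616, -0.063, 0.0434]
eef_rot: [0.17, 0.985, 0.001, 0.0]
ft_force: [-4.2, 1.4, 11.8]
width: 0.0215
grip_force: 6.0
```

drive_tool(
  series=[0, 0, 0, -0.04, 0, 0, -0.5, 0, 0, 0, -0.1, 0, 0, -0.5, 0, 0, 0, -0.17, 0, 0, -0.5, 0, 0, 0, -0.24, 0, 0, -0.5, 0, 0, 0, -0.31, 0, 0, -0.5, 0, 0, 0, -0.38, 0, 0, -0.5, 0, 0, 0, -0.44, 0, 0, -0.5, 0, 0, 0, -0.48, 0, 0, -0.5, 0, 0, 0, -0.5, 0, 0, -0.5, 0, 0, 0, -0.5, 0, 0, -0.5],
)

```text
time: 7.35
ee_pos: [0.5805, -0.0698, 0.0434]
eef_rot: [0.17, 0.985, 0.0, 0.0]
ft_force: [-2.7, 0.6, 11.1]
width: 0.0217
grip_force: 6.2
```

drive_tool(
  series=[0, 0, 0, -0.02, 0, 0, -0.5, 0, 0, 0, -0.05, 0, 0, -0.5, 0, 0, 0, -0.08, 0, 0, -0.5, 0, 0, 0, -0.1, 0, 0, -0.5, 0, 0, 0, -0.1, 0, 0, -0.5],
)

```text
time: 7.77
ee_pos: [0.5842, -0.0711, 0.0434]
eef_rot: [0.17, 0.985, 0.0, 0.0]
ft_force: [-3.4, 1.8, 11.0]
width: 0.0218
grip_force: 6.2
```

Run:
```python
from h import *
import cv2
s=telemetry.read_state(); print(s["time"],s["ee_pos"],s["ft_force"],s["width"])
print(get_calibration("wrist"))
w=camera("wrist");sc=camera("top")
a=cv2.resize(w[60:270,200:480],(800,600),interpolation=cv2.INTER_CUBIC)
cv2.imwrite("pics/m4.png",a[:,:,::-1])
```

```text
7.7667 [ 0.58419202 -0.07108779  0.04339885] [-3.40902904  1.82801781 10.96314674] 0.021775710723241255
{'fovy': 71.20767340685164, 'cx': 313.59026951785665, 'cy': 205.9322478030032, 'xyz': array([ 0.51563469, -0.04675846,  0.18415028]), 'rotation': array([-0.11013895, -0.07799326,  0.5712058 ,  0.80963597])}
```

View pics/m4.png

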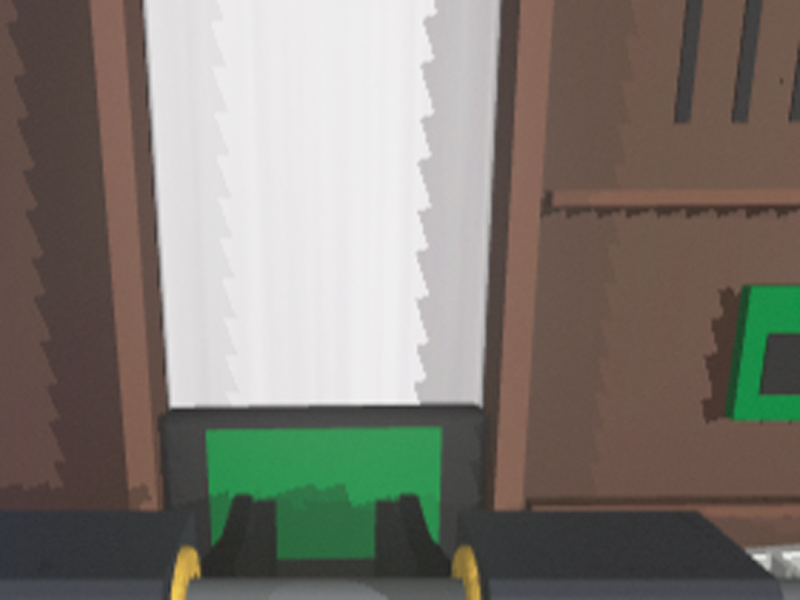

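The drive is almost home, with its rear edge level at row 405 and the guides parallel. I'll push on gently until the force rises at the stop.

drive_tool(
  series=[0, 0, 0, -0.02, 0, 0, -0.5, 0, 0, 0, -0.05, 0, 0, -0.5, 0, 0, 0, -0.08, 0, 0, -0.5, 0, 0, 0, -0.1, 0, 0, -0.5, 0, 0, 0, -0.1, 0, 0, -0.5],
)

```text
time: 8.28
ee_pos: [0.5869, -0.0718, 0.0433]
eef_rot: [0.17, 0.985, 0.001, -0.001]
ft_force: [-10.2, 4.3, 15.5]
width: 0.0216
grip_force: 10.4
```

Run:
```python
from h import *
c={'fovy': 71.20767340685164, 'cx': 313.59026951785665, 'cy': 205.9322478030032, 'xyz': np.array([ 0.51563469, -0.04675846,  0.18415028]), 'rotation': np.array([-0.11013895, -0.07799326,  0.5712058 ,  0.80963597])}
T=R.from_quat(telemetry.read_state()["eef_rot"]).as_matrix();e=np.array([0.58419202,-0.07108779,0.04339885])
for p in[(322,405),(322,430),(322,560)]:
    print(T.T@(ray(c,(200+p[0]/2.857,60+p[1]/2.857),.0217)-e)*1e3)
```

```text
[30.20791781 -0.52485244 21.77373009]
[24.72437475 -0.53355614 21.76002497]
[-5.40777547 -0.58138307 21.6847151 ]
```

drive_tool(
  series=[0, 0, 0, -0.03, 0, 0, -0.5, 0, 0, 0, -0.06, 0, 0, -0.5, 0, 0, 0, -0.06, 0, 0, -0.5, 0, 0, 0, -0.06, 0, 0, -0.5],
)

```text
time: 8.62
ee_pos: [0.5872, -0.0719, 0.0432]
eef_rot: [0.17, 0.986, 0.001, -0.003]
ft_force: [-20.9, 6.6, 26.9]
width: 0.0217
grip_force: 18.0
```

It moved only 0.3 mm while the force doubled, so this is the hard stop. I'll ease the push and lift straight up.

drive_tool(
  series=[0, 0, 0, 0.03, 0, 0, -0.5, 0, 0, 0, 0.05, 0, 0, -0.5, 0, 0, 0, 0.05, 0, -0.06, -0.5, 0, 0, 0, 0.05, 0, -0.12, -0.5, 0, 0, 0, 0.05, 0, -0.2, -0.5, 0, 0, 0, 0.05, 0, -0.3, -0.5, 0, 0, 0, 0.05, 0, -0.5, -0.5, 0, 0, 0, 0.05, 0, -0.9, -0.5, 0, 0, 0, 0.05, 0, -1.4, -0.5, 0, 0, 0, 0.05, 0, -1.8, -0.5],
)

```text
time: 9.45
ee_pos: [0.5884, -0.0733, 0.1162]
eef_rot: [0.17, 0.985, -0.0, 0.001]
ft_force: [1.1, -0.6, -0.1]
width: 0.022
grip_force: 0.0
```

drive_tool(
  series=[0, 0, 0, 0.5, 0, -0.5, -0.5, 0, 0, 0, 1.2, 0, -1, -0.5, 0, 0, 0, 2, 0, -1.7, -0.5, 0, 0, 0, 2.8, 0, -2.4, -0.5, 0, 0, 0, 3.6, 0, -3, -0.5, 0, 0, 0, 4.3, 0, -3.3, -0.5, 0, 0, 0, 4.8, 0, -3.4, -0.5, 0, 0, 0, 5, 0, -3.4, -0.5, 0, 0, 0, 5, 0, -3.4, -0.5],
)

```text
time: 10.2
ee_pos: [0.399, -0.0055, 0.251]
eef_rot: [0.17, 0.986, 0.001, 0.001]
ft_force: [-0.2, -1.1, -1.3]
width: 0.0215
grip_force: 0.0
```

Run:
```python
from h import *
import cv2
s=telemetry.read_state(); print(s["time"],s["ee_pos"],s["ft_force"])
t=camera("top")[120:255,255:405];sc=camera("scene")[165:285,230:380]
a=cv2.resize(t,(400,360),interpolation=cv2.INTER_CUBIC);b=cv2.resize(sc,(400,320),interpolation=cv2.INTER_CUBIC)
b=cv2.copyMakeBorder(b,0,40,0,0,cv2.BORDER_CONSTANT)
cv2.imwrite("pics/m5.png",np.hstack([a,b])[:,:,::-1])
```

```text
10.2 [ 0.39895536 -0.00549362  0.25102581] [-0.17309883 -1.13365605 -1.3151816 ]
```

View pics/m5.png

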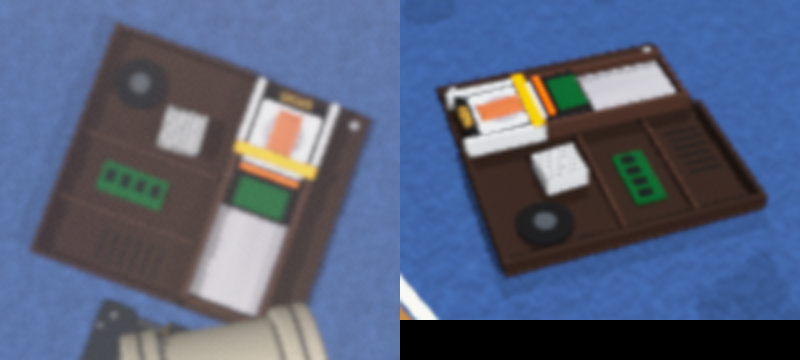

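The drive is under the bridge and leaf, with the rib at (270,175) just behind the bridge at (275,160). The other parts haven't moved. One last close look at the nose and stop gap.

Run:
```python
from h import *
import cv2
t=np.mean([camera("top") for _ in range(6)],0)[143:203,330:390]
s=np.mean([camera("scene") for _ in range(6)],0)[180:225,240:300]
a=cv2.resize(t,(480,480),interpolation=cv2.INTER_CUBIC);b=cv2.resize(s,(320,240),interpolation=cv2.INTER_CUBIC)
b=cv2.copyMakeBorder(b,0,240,0,0,cv2.BORDER_CONSTANT)
cv2.imwrite("pics/m6.png",np.hstack([a,b])[:,:,::-1])
```

```text
[ WARN:0@4.702] global loadsave.cpp:1063 imwrite_ Unsupported depth image for selected encoder is fallbacked to CV_8U.
```

View pics/m6.png

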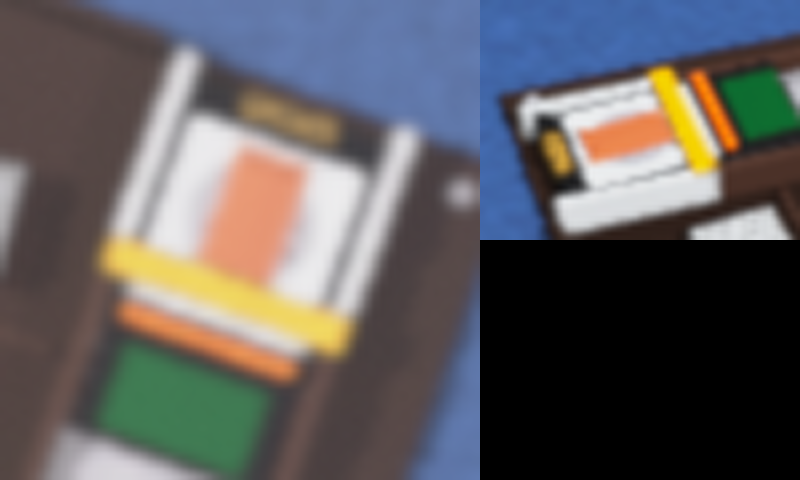

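The silver nose runs up to the black stop at about (280,125) px with no floor showing between them, and the drive sits square. I'm handing the job in.

```bash
python3 -c "
from bench import r
print(r.close_job())"
```

```text
the job is handed in; nothing more can be done
None
```

The drive was pressed down short of the bridge, kept pressed while it slid home against the end stop, then released; the job is handed in, and no verdict came back.

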